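Tag the port manifold, find its loose bolt and hold that port's cap open

ROBOT

A 6-joint arm with a two-finger parallel gripper is mounted at the origin on the work surface. World frame = base frame: x ahead of the robot, y to its left, z up, the work surface at z = 0. Lengths are in mm, angles in rad, forces in N, time in s.
With the tool pointing down it reaches from about 375 to 900 mm from the base axis. Payload 3.1 kg.
Tool frame: the origin (TCP) lies on the mounting face of the last link; the fingertips stand 182 mm ahead of it and the grasp point (between the pads) lies 164 mm ahead of it (r.grip_point_offset is the distance from the TCP to the grasp point, in mm); z points along the fingers, y is the line along which they close (so a half turn about z gives the same grasp; the last joint's range is limited). The gripper opens to 87 mm and grips with 3 to 60 N. Pads are 19 mm wide; open, the fingers measure 117 mm over their backs; the gripper's body (75 mm by 190 mm) begins 51 mm behind the grasp point.
Start: joints at [-1.391, 0.527, 1.433, -0, 1.181, -0.178], TCP at [218.906, -585.388, 404.748] pointing down, gripper open.
Joint ranges: [-3.08, 3.08], [-0.75, 2.2], [0.22, 2.44], [-1.43, 4.57], [0, 2.65], [-2.85, 2.85]. Speed limits (rad/s): [2.79, 2.79, 3.14, 3.14, 3.14, 3.14].

INTERFACE

Orientations are given as [roll, pitch, yaw] about the fixed x, y, z axes, in that order (R = Rz(yaw) Ry(pitch) Rx(roll)).
In Python, from rig import r gives the robot as it stands.
- The arm moves only by the tool servo_tool, never from a script. Its argument "plan" is a list of rows, each an object of numbers: "gripper": the closure, from 0 (fully open) to 1 (shut); "x", "y", "z": the shift along the tool's x, y, z in cm; "wx", "wy", "wz": the turn, a rotation vector about the tool's x, y, z in degrees. A call has 1 to 8 rows; each row shifts and turns the commanded pose from where the row before left it, along the tool's axes as they then stand; what a row does not reach is not made up. A row lasts 1/8 s, in which the tool goes at most 62.5 mm and 10.7 degrees, less where a joint would pass 70% of its speed; a pose out of reach is approached as far as the arm can. A call with a gripper value outside its range is refused whole. The fingers move at their own pace and stop on an object; "newtons" is the grip in N (left out, the last holds). Time passes only in rows, so rows that do not move let the fingers close. It gives the time, the measured TCP pose, the force, the opening and the grip force at its end, in the units of the state.
- r.state(): the state, without advancing time (a new reading comes with each control period).
- r.read_camera(name): name is "side" or "top"; returns the picture (400x640x3 uint8, red, green, blue); there is no depth.
- r.camera_model(name): a dict with "fx", "fy", "cx", "cy" (pixels), "k1" (the pictures are not rectified: a ray, as slopes to the right and down, at radius r is drawn at 1 + k1 r^2 times it, then the intrinsics apply), "R" (3x3) and "t" (3): a world point X has camera coordinates R X + t. Camera axes: x right, y down, z forward; pixel columns grow to the right and rows downward; lengths in mm; the calibration is good to about 2 mm. A picture is of the moment at which its call begins. camera_model takes no time and is no camera call.
- r.finish_job(): hands the job in; it is judged then, once.
The state is a dict: "clock": time; "joint_positions": joint angles; "joint_vel": joint speeds; "effort": joint torques, N m; "tool_pos": TCP position; "orientation": TCP orientation; "contact_force": force on the tool from outside, world axes, zero at the start; "wrist_torque": the same for the moment, N m; "finger_gap": opening from 0.0 (shut) to 1.0 (fully open); "gripper_force": force on a finger pad.
Only numpy, scipy, OpenCV 4.12 (cv2) and the standard library are available. Lean on these libraries where they do the work, as an engineer would, in place of code of your own. Each camera call takes 0.05 s, during which the arm holds its last target. There are 200 camera calls.

TASK

Before opening a port, hook the tag hanger onto the rail a good hand's width away from the black band, slide it along the rail to the band without lifting it off, and let go of it there. Then tap the manifold's bolt heads from above until you find the loose one, which drops and stays down, take the pull bar of that port's cap and lift it well open (about 45 degrees or more). Finish while still holding this cap open; leave the other two caps shut and everything else where it is.

Things in the scene. Friction and masses are not known exactly. Their poses are not given: they have to be found in the camera images.
- hanger: loose steel tag hanger, an inverted J, 0.2 kg, 150 mm tall, in a fixed wooden stand (65 mm tall, 25 mm deep slot; lifts straight out). Origin level with its foot, z up, y along its width. Leg: 5 mm plate at x = +14 mm, 50 mm wide. Toe at x = -16.5 mm, 10 mm thick, z = 55 to 97 mm. Grip the black tab on top: 10 mm thick (x), 30 mm wide (y), centred on x = y = 0, z = 105 to 150 mm
- hanger_seat (a point): point under the hanger's crown, 95 mm above its foot, where the rail's centre line lies once it hangs; hanger axes. The mouth between leg and toe opens downward, is 23 mm wide in x and goes straight down over the rail, either way round; the toe ends 40 mm below this point, the leg 95 mm; grip the tab 37 mm above it
- rail: fixed horizontal round steel bar, 12 mm thick and 500 mm long, its centre line 190 mm above the table, on a post at each end, behind the manifold. Origin on the table under the bar's middle; y runs along the bar
- mark: the mark: a black band 16 mm wide round the rail, in its left half as the robot sees it. Origin on the rail's centre line in the middle of the band; y along the rail, z up
- manifold: fixed aluminium block 110 x 300 mm, top 60 mm above the table; three stations along its y (a at +100 mm, b 0, c -100 mm). Origin under its middle, x away from the robot. Each has a hexagonal bolt at x = -40 mm and behind it a hinged steel port cap 64 x 64 x 8 mm. The caps' hinge line runs along y at x = +48 mm, 66.5 mm up
- bolt_a (a joint): how far bolt a has gone down (m): 0 standing proud (head's top 79 mm above the table), 0.009 fully dropped. The one loose bolt slides down under a push of about 4 to 5 N and stays down; the two tight bolts give less than 1 mm. Which is loose changes and cannot be seen
- bolt_a_top (a point): middle of the top of bolt a's head (28 mm across, 10 mm thick); goes down with the bolt
- cap_a (a joint): opening angle of cap a (rad): 0 shut and level, at most 1.2; the cap (0.16 kg) falls shut if let go
- cap_a_bar (a point): middle of cap a's pull bar: round, 10 mm thick, 48 mm long along manifold y between two legs, at the cap's robot-side edge, 31 mm above it (101.5 mm above the table, shut). Shut it is 58 mm nearer the robot and 35 mm higher than the hinge line; opening swings it up and away from the robot. It can turn between fingers pinching it across manifold x
- bolt_b (a joint): how far bolt b has gone down (m): 0 standing proud (head's top 79 mm above the table), 0.009 fully dropped. The one loose bolt slides down under a push of about 4 to 5 N and stays down; the two tight bolts give less than 1 mm. Which is loose changes and cannot be seen
- bolt_b_top (a point): middle of the top of bolt b's head (28 mm across, 10 mm thick); goes down with the bolt
- cap_b (a joint): opening angle of cap b (rad): 0 shut and level, at most 1.2; the cap (0.16 kg) falls shut if let go
- cap_b_bar (a point): middle of cap b's pull bar: round, 10 mm thick, 48 mm long along manifold y between two legs, at the cap's robot-side edge, 31 mm above it (101.5 mm above the table, shut). Shut it is 58 mm nearer the robot and 35 mm higher than the hinge line; opening swings it up and away from the robot. It can turn between fingers pinching it across manifold x
- bolt_c (a joint): how far bolt c has gone down (m): 0 standing proud (head's top 79 mm above the table), 0.009 fully dropped. The one loose bolt slides down under a push of about 4 to 5 N and stays down; the two tight bolts give less than 1 mm. Which is loose changes and cannot be seen
- bolt_c_top (a point): middle of the top of bolt c's head (28 mm across, 10 mm thick); goes down with the bolt
- cap_c (a joint): opening angle of cap c (rad): 0 shut and level, at most 1.2; the cap (0.16 kg) falls shut if let go
- cap_c_bar (a point): middle of cap c's pull bar: round, 10 mm thick, 48 mm long along manifold y between two legs, at the cap's robot-side edge, 31 mm above it (101.5 mm above the table, shut). Shut it is 58 mm nearer the robot and 35 mm higher than the hinge line; opening swings it up and away from the robot. It can turn between fingers pinching it across manifold x
- jar: loose bystander, not to be disturbed: glass jar with brass cap, 72 mm across, 120 mm tall, origin under its middle
- tin: loose bystander, not to be disturbed: aluminium sample tin, 64 mm across, 50 mm tall, origin under its middle
- mortar: loose bystander, not to be disturbed: white ceramic bowl, 100 mm across, 50 mm tall, origin under its middle
- spanner: loose bystander, not to be disturbed: steel wrench lying flat, origin at its middle
- driver: loose bystander, not to be disturbed: screwdriver lying flat, origin at its middle
- beaker: loose bystander, not to be disturbed: clear beaker, 70 mm across, 85 mm tall, origin under its middle
- weight: loose bystander, not to be disturbed: brass weight, 44 mm across, 54 mm tall, origin under its middle
Not all that is in view belongs to the job. Of the things shaped like the hanger, the steel one is meant.

How it is judged:
By the outcome, as a careful person would: the job done as asked, in the order asked, and still so for the second after the job is handed in, while the arm keeps its last pose, push and grip.
It also fails if it takes over 72 s, if anything falls off the work surface, if the arm or the gripper's body presses on something with over 40 N, if the wrist force passes 120 N, or if a joint passes its speed limit or range.

## Working session

There is one attempt and no reset: what is moved stays moved. The work goes in short steps, Python scripts to look and compute and a tool call to move; the robot and the scene stay as the last step left them, time stands still between calls to the robot, and variables do not carry over. Pictures are saved under pics/ and viewed, at most 10 in all, crops included, and the job is handed in when it is done.

Besides the shell and the picture viewer there is one more tool, called after "Request:" by a JSON object that holds its "name" and its "arguments", one argument or row to a line. servo_tool: Moves the arm, as the interface text tells. Its arguments: {"type":"object","properties":{"plan":{"type":"array"},"newtons":{"type":"number"}},"required":["plan"]}

```bash
mkdir -p pics; ls
cat > h.py <<'E'
import numpy as np,cv2
from rig import r
def K(m): return np.array([[m["fx"],0,m["cx"]],[0,m["fy"],m["cy"]],[0,0,1.]]),np.array([m["k1"],0,0,0,0.])
def proj(n,P):
    m=r.camera_model(n);k,d=K(m)
    return cv2.projectPoints(np.array(P,float).reshape(-1,3),cv2.Rodrigues(np.array(m["R"],float))[0],np.array(m["t"],float),k,d)[0].reshape(-1,2)
def ray(n,px):
    m=r.camera_model(n);k,d=K(m);R=np.array(m["R"]);t=np.array(m["t"])
    u=cv2.undistortPoints(np.array(px,float).reshape(-1,1,2),k,d).reshape(-1,2)
    return -R.T@t,np.c_[u,np.ones(len(u))]@R
def atz(n,px,z):
    c,d=ray(n,px);z=np.broadcast_to(z,len(d));return c+d*((z-c[2])/d[:,2])[:,None]
def tri(p1,p2):
    c1,d1=ray("side",[p1]);c2,d2=ray("top",[p2]);d1=d1[0];d2=d2[0]
    s=np.linalg.lstsq(np.c_[d1,-d2],c2-c1,rcond=None)[0];a=c1+d1*s[0];b=c2+d2*s[1]
    return (a+b)/2,np.linalg.norm(a-b)
E
python3 - <<'E'
from h import *
for n in("side","top"):
    cv2.imwrite(f"pics/{n}0.png",r.read_camera(n)[:,:,::-1]); m=r.camera_model(n); R=np.array(m["R"]);print(n,m["fx"],m["k1"],-R.T@np.array(m["t"]),R[2])
print(r.state())
E
```

```text
pics
side 380.34092499114615 -0.06493097107989952 [-108.28887167  747.09075068  869.04046284] [ 0.52474781 -0.63700143 -0.56468479]
top 423.442939534633 0.02281356776740628 [ 371.9975337   -55.49232126 1326.21406939] [ 0.1513241  -0.00522844 -0.98847037]
{'clock': 0.1, 'joint_positions': array([-1.39148082e+00,  5.28358737e-01,  1.43378515e+00, -1.54991690e-05,
        1.18139858e+00, -1.78499451e-01]), 'joint_vel': array([ 0.0012994 , -0.00198223, -0.00401235,  0.0020633 , -0.00123631,
       -0.0001864 ]), 'effort': array([ 7.16985511e-06, -4.40982771e+01, -1.77151018e+01,  6.34113676e-02,
        5.34003088e-02, -4.99796454e-05]), 'tool_pos': array([ 218.86190099, -585.09038689,  403.87453824]), 'orientation': array([-3.13967128e+00, -3.32095121e-04,  3.57820538e-01]), 'contact_force': array([-0.33347232, -0.25613902,  0.64325328]), 'wrist_torque': array([-0.00938015, -0.0381652 , -0.01498308]), 'gripper_force': 0.0, 'finger_gap': 1.0038964435988662}
```

View pics/side0.png

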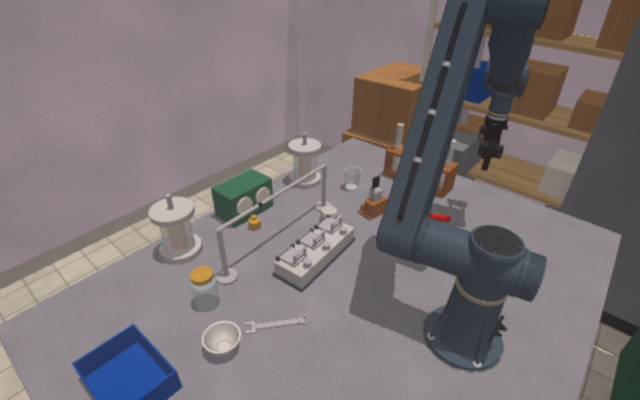

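View pics/top0.png

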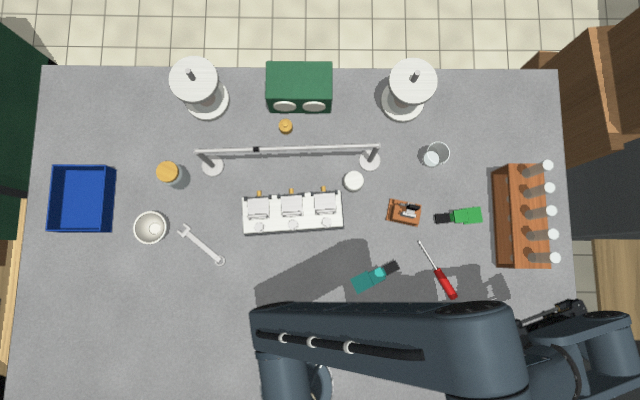

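Run:
```python
from h import *
s=cv2.imread("pics/side0.png");t=cv2.imread("pics/top0.png")
f=lambda i,x,y,w,h,k:cv2.resize(i[y:y+h,x:x+w],None,fx=k,fy=k,interpolation=cv2.INTER_CUBIC)
A=f(s,265,150,130,140,4) [:300]
top=np.hstack([f(s,345,165,50,60,5),f(t,380,190,50,60,5),f(t,235,135,60,60,5)])
b=f(t,190,135,200,75,4)
print(top.shape,b.shape)
cv2.imwrite("pics/c1.png",np.vstack([top,b])) 
cv2.imwrite("pics/c2.png",f(s,215,160,145,115,5)[:575,:725])
```

```text
(300, 800, 3) (300, 800, 3)
```

View pics/c1.png

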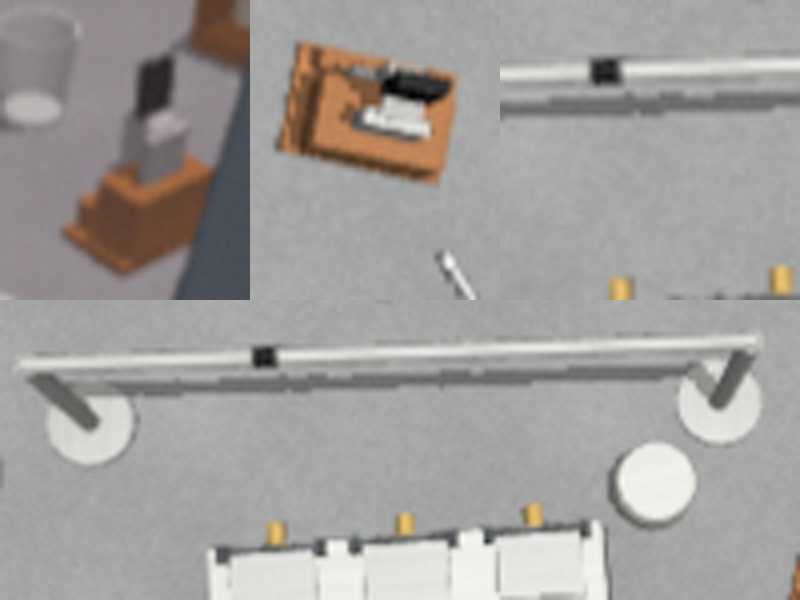

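View pics/c2.png

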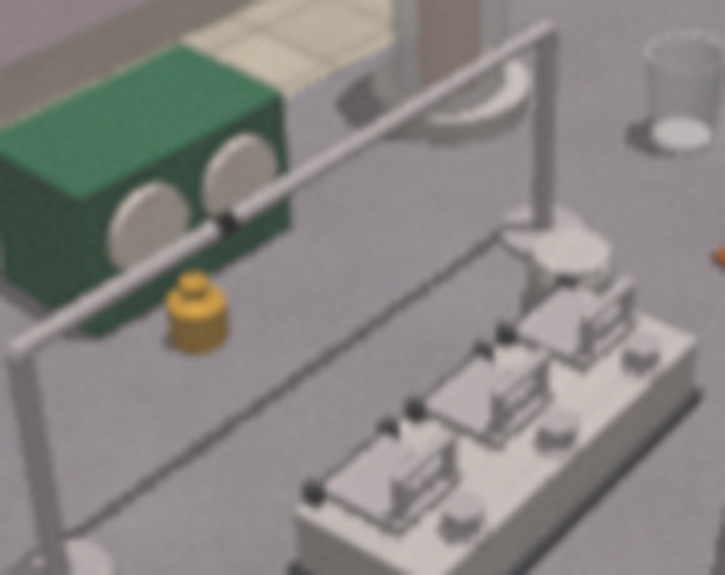

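```bash
cat >> h.py <<'E'
def up(u,v,x0,y0,k): return (x0+(u+.5)/k-.5,y0+(v+.5)/k-.5)
def box(x,y,yaw,dx,dy,z0,z1,c=0):
    p=np.array([[a*dx/2+c,b*dy/2,z] for a in(-1,1) for b in(-1,1) for z in(z0,z1)]);C,S=np.cos(yaw),np.sin(yaw)
    return p@np.array([[C,S,0],[-S,C,0],[0,0,1]])+[x,y,0]
def mask(n,P,k=8,roi=None):
    x0,y0,w,h=roi;q=(proj(n,P)-[x0,y0]+.5)*k
    m=np.zeros((h*k,w*k),np.uint8);cv2.fillConvexPoly(m,cv2.convexHull(q.astype(np.int32)),255)
    return cv2.resize(m,(w,h),interpolation=cv2.INTER_AREA)/255.
E
python3 - <<'E'
from h import *
from scipy.optimize import minimize
L=tri(up(20,350,215,160,5),up(20,63,190,135,4));Rr=tri(up(547,30,215,160,5),up(758,42,190,135,4))
M=tri(up(227,221,215,160,5),up(106,71,235,135,5));print("rail",L,Rr,"mark",M,M[0])
lt=atz("top",[up(20,63,190,135,4),up(758,42,190,135,4),up(106,71,235,135,5)],190);print(lt)
d=Rr[0]-L[0];print("len",np.linalg.norm(d))
print("tab", tri(up(157,59,345,165,5),up(172,78,380,190,5)))
s=cv2.imread("pics/side0.png").max(2).astype(float);t=cv2.imread("pics/top0.png").max(2).astype(float)
rs=(365,170,20,24);rt=(400,198,28,18)
c=lambda i,q:i[q[1]:q[1]+q[3],q[0]:q[0]+q[2]]
ds=np.clip((120-c(s,rs))/70,0,1);dt=np.clip((95-c(t,rt))/55,0,1)
print(np.round(ds*9).astype(int));print(np.round(dt*9).astype(int))
def cost(p,z0=145,z1=190):
    P=box(p[0],p[1],p[2],10,30,z0,z1)
    return ((mask("side",P,8,rs)-ds)**2).sum()+((mask("top",P,8,rt)-dt)**2).sum()
x0=tri(up(157,59,345,165,5),up(172,78,380,190,5))[0]
b=[]
for yaw in np.arange(-1.6,1.6,.2):
    o=minimize(cost,[x0[0],x0[1],yaw],method="Nelder-Mead",options=dict(initial_simplex=[[x0[0],x0[1],yaw],[x0[0]+10,x0[1],yaw],[x0[0],x0[1]+10,yaw],[x0[0],x0[1],yaw+.15]]));b.append((round(o.fun,2),o.x.round(2)))
b.sort(key=lambda q:q[0]);print(b[:4])
E
```

```text
rail (array([663.03590705, 276.52712245, 192.23305169]), np.float64(3.7534432284533548)) (array([ 685.81783965, -228.8385227 ,  186.42327507]), np.float64(3.3791658549645986)) mark (array([669.02754816, 109.86602325, 193.94390951]), np.float64(1.780260614732607)) [669.02754816 109.86602325 193.94390951]
[[ 665.09582598  278.54439514  190.        ]
 [ 683.40260408 -229.21546388  190.        ]
 [ 670.79338024  111.01948438  190.        ]]
len 505.91225055086636
tab (array([ 519.23129755, -327.7913367 ,  162.05155423]), np.float64(2.24785215290241))
[[0 0 0 0 0 0 0 0 0 0 0 0 0 0 0 0 0 0 1 3]
 [0 0 0 0 0 0 0 0 0 0 0 0 0 0 0 0 0 0 2 3]
 [0 0 0 0 0 0 0 0 0 0 0 0 0 0 0 0 0 2 3 3]
 [0 0 0 0 0 0 0 0 0 0 0 0 0 0 0 0 2 3 3 3]
 [0 0 0 0 0 0 0 0 0 0 0 0 0 0 1 2 2 3 3 3]
 [0 0 0 0 0 0 0 0 0 0 0 0 0 1 1 0 0 1 2 3]
 [0 0 0 0 0 0 0 0 0 0 0 1 4 5 3 0 0 0 0 1]
 [0 0 0 0 0 0 0 0 1 4 5 7 8 9 5 0 0 0 0 0]
 [0 0 0 0 0 0 0 1 5 8 9 9 9 9 5 0 0 0 0 0]
 [0 0 0 0 0 0 0 1 7 9 9 9 9 9 4 0 0 0 0 0]
 [0 0 0 0 0 0 0 3 8 9 9 9 9 9 4 0 0 0 0 0]
 [0 0 0 0 0 0 0 3 8 9 9 9 9 9 4 0 0 0 0 0]
 [0 0 0 0 0 0 0 4 9 9 9 9 9 9 3
[... 1404 characters left out ...]
 0 0 0 0 0 0 0 0 0 0 0 0]
 [0 2 0 0 0 0 0 0 0 0 0 0 0 0 0 0 0 0 0 0 0 0 0 0 0 0 0 0]
 [0 0 0 0 0 0 0 0 0 0 0 0 0 0 0 0 0 0 0 0 0 0 0 0 0 0 0 0]]Traceback (most recent call last):
  File "<stdin>", line 19, in <module>
    res = _minimize_neldermead(fun, x0, args, callback, bounds=bounds,
                               **options)
    fsim[j] = func(sim[j])
              ~~~~^^^^^^^^
    fx = function(np.copy(x), *(wrapper_args + args))
  File "<stdin>", line 15, in cost
  File "h.py", line 22, in mask
    x0,y0,w,h=roi;q=(proj(n,P)-[x0,y0]+.5)*k
                     ~~~~^^^^^
  File "h.py", line 5, in proj
    m=r.camera_model(n);k,d=K(m)
ValueError: time passes only in moves, steps and waits
```

```bash
cat >> h.py <<'E'
_o=r.camera_model
class _R:
    c={}
    def camera_model(s,n):
        if n not in s.c: s.c[n]=_o(n)
        return s.c[n]
    def __getattr__(s,k): return getattr(rr,k)
rr=r;r=_R()
E
cat > fit.py <<'E'
from h import *
from scipy.optimize import minimize
s=cv2.imread("pics/side0.png").max(2).astype(float);t=cv2.imread("pics/top0.png").max(2).astype(float)
rs=(365,174,20,16);rt=(400,198,28,18)
c=lambda i,q:i[q[1]:q[1]+q[3],q[0]:q[0]+q[2]]
ds=np.clip((120-c(s,rs))/60,0,1);ds[:,16:]=0;ds[:6,14:]=0;dt=np.clip((95-c(t,rt))/45,0,1)
def cost(p,z=145):
    P=box(p[0],p[1],p[2],10,30,z,z+45)
    return ((mask("side",P,8,rs)-ds)**2).sum()+((mask("top",P,8,rt)-dt)**2).sum()
b=[]
for z in(140,145,150):
  for yaw in np.arange(-1.6,1.6,.3):
    x,y=519,-322
    o=minimize(cost,[x,y,yaw],args=(z,),method="Nelder-Mead",options=dict(initial_simplex=[[x,y,yaw],[x+10,y,yaw],[x,y+10,yaw],[x,y,yaw+.15]]));b.append((round(o.fun,2),z,o.x.round(3)))
b.sort(key=lambda q:q[0]);print(*b[:6],sep="\n")
# manifold: corners by pixel later
E
python3 fit.py
```

```text
(np.float64(53.27), 140, array([ 5.14779e+02, -3.21365e+02,  3.50000e-02]))
(np.float64(53.57), 140, array([ 5.14677e+02, -3.21059e+02,  5.20000e-02]))
(np.float64(53.62), 140, array([ 5.14816e+02, -3.21297e+02,  3.20000e-02]))
(np.float64(53.72), 140, array([ 5.1493e+02, -3.2176e+02,  4.5000e-02]))
(np.float64(53.82), 140, array([ 5.14602e+02, -3.20688e+02,  4.60000e-02]))
(np.float64(53.94), 140, array([ 5.14593e+02, -3.21138e+02,  6.60000e-02]))
```

```bash
cat >> fit.py <<'E'
def ov(n,img,x0,y0,w,h,k,p,z=40):
    f=cv2.resize(img[y0:y0+h,x0:x0+w],None,fx=k,fy=k,interpolation=cv2.INTER_CUBIC)
    for (dx,dy,a,b_,cc,col) in((10,30,105,150,0,(0,255,0)),(5,50,0,105,14,(0,0,255)),(10,50,55,97,-16.5,(255,0,0))):
        q=proj(n,box(*p,dx,dy,z+a,z+b_,cc));q=((q-[x0,y0]+.5)*k-.5).astype(int)
        for i in range(8):
            for j in(1,2,4):
                if not i&j: cv2.line(f,tuple(map(int,q[i])),tuple(map(int,q[i|j])),col,1)
    return f
S=cv2.imread("pics/side0.png");T=cv2.imread("pics/top0.png")
p=(519,-322,-.2)
cv2.imwrite("pics/ov.png",np.hstack([ov("side",S,345,165,50,60,8,p),ov("top",T,385,190,50,60,8,p)]))
for q in [(519,-322,-.2),(515,-321,.035)]:
  P=box(*q,10,30,145,190);print(((mask("side",P,8,rs)-ds)**2).sum(),((mask("top",P,8,rt)-dt)**2).sum())
E
python3 fit.py
```

```text
(np.float64(53.27), 140, array([ 5.14779e+02, -3.21365e+02,  3.50000e-02]))
(np.float64(53.57), 140, array([ 5.14677e+02, -3.21059e+02,  5.20000e-02]))
(np.float64(53.62), 140, array([ 5.14816e+02, -3.21297e+02,  3.20000e-02]))
(np.float64(53.72), 140, array([ 5.1493e+02, -3.2176e+02,  4.5000e-02]))
(np.float64(53.82), 140, array([ 5.14602e+02, -3.20688e+02,  4.60000e-02]))
(np.float64(53.94), 140, array([ 5.14593e+02, -3.21138e+02,  6.60000e-02]))
60.514035947712415 39.808427527873896
46.850891003460205 15.957662437524029
```

View pics/ov.png

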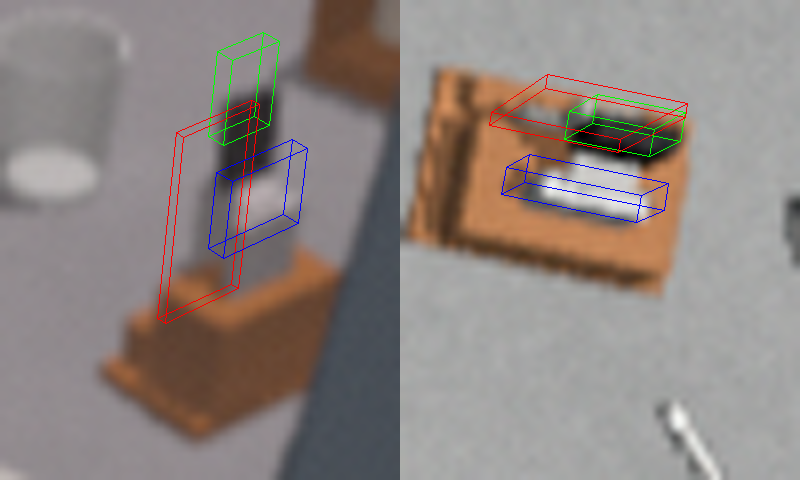

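```bash
sed -i '/^p=(519/,$d; s/x,y=519,-322/x,y,_=X0/; s/for z in(140,145,150)/for z in(130,140,145,150)/' fit.py
sed -i 's/^b=\[\]/X0,e=tri(up(155,87,345,165,5),up(172,83,380,190,5));print(X0,e)\nrs=(365,174,20,24);ds=np.clip((120-c(s,rs))\/60,0,1);ds[:,15:]=0;ds[:6,14:]=0;ds[18:]=0\nb=[]/' fit.py
cat >> fit.py <<'E'
p=b[0][2]; z=b[0][1]-105; p2=[p[0],p[1],p[2]+np.pi]
H=[np.hstack([ov("side",S,350,170,45,50,8,q,z),ov("top",T,388,195,45,50,8,q,z)])[:300+100*0+0 or 400] for q in(p,p2)]
o=np.hstack(H);cv2.imwrite("pics/ov2.png",cv2.resize(np.vstack(H),None,fx=.75,fy=.75))
E
python3 fit.py
```

```text
[ 520.65816657 -333.68471205  134.47643167] 0.4500339163915242
(np.float64(39.88), 130, array([ 5.15730e+02, -3.23158e+02,  4.70000e-02]))
(np.float64(39.97), 130, array([ 5.15662e+02, -3.23381e+02,  1.80000e-02]))
(np.float64(39.99), 130, array([ 5.15506e+02, -3.23341e+02,  7.30000e-02]))
(np.float64(40.0), 130, array([ 5.15718e+02, -3.22978e+02,  4.50000e-02]))
(np.float64(40.0), 130, array([ 5.15788e+02, -3.23740e+02,  2.50000e-02]))
(np.float64(40.08), 130, array([ 5.15656e+02, -3.23243e+02,  4.20000e-02]))
```

View pics/ov2.png

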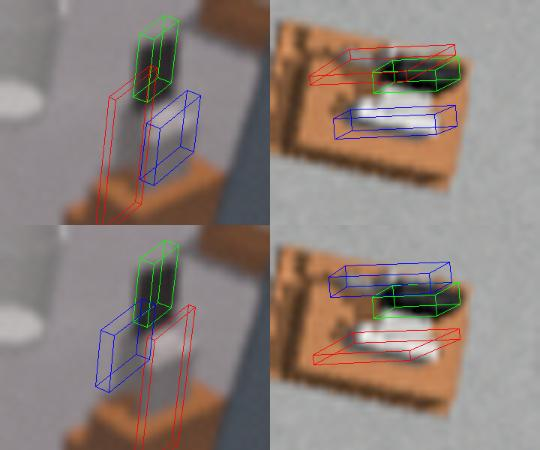

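```bash
sed -i 's/for z in(130,140,145,150)/for z in(100,105,110,115,120,125)/;s/np.arange(-1.6,1.6,.3)/(-.4,-.2,0)/' fit.py
python3 fit.py
python3 - <<'E'
from h import *
# stand top corners seen in both views: nearest-left? table-level check of stand base corners (z=0), top view
print(atz("top",[up(440-50-0,0,0,0,1)],0)[0])
a=lambda u,v:(385+u/8,190+v/8)
print("stand base corners top-img z=0:",atz("top",[a(12,240),a(262,293),a(40,65)],0).round(0).tolist())
b=lambda u,v:(345+u/8,165+v/8)
print("side base z0:",atz("side",[b(100,368),b(198,438)],0).round(0).tolist())
E
```

```text
[ 520.65816657 -333.68471205  134.47643167] 0.4500339163915242
(np.float64(18.05), 115, array([ 5.18171e+02, -3.27035e+02, -6.00000e-03]))
(np.float64(18.06), 115, array([ 5.17851e+02, -3.26843e+02, -2.50000e-02]))
(np.float64(18.23), 115, array([ 5.18233e+02, -3.27457e+02, -2.90000e-02]))
(np.float64(20.76), 120, array([ 5.17237e+02, -3.25622e+02, -3.00000e-03]))
(np.float64(21.58), 120, array([ 5.17026e+02, -3.25529e+02, -1.60000e-02]))
(np.float64(21.72), 110, array([ 5.19348e+02, -3.29206e+02, -4.00000e-02]))
[1241.85146976 -302.82760992    0.        ]
stand base corners top-img z=0: [[494.0, -277.0, 0.0], [473.0, -375.0, 0.0], [563.0, -290.0, 0.0]]
side base z0: [[565.0, -295.0, 0.0], [495.0, -279.0, 0.0]]
```

View pics/ov2.png

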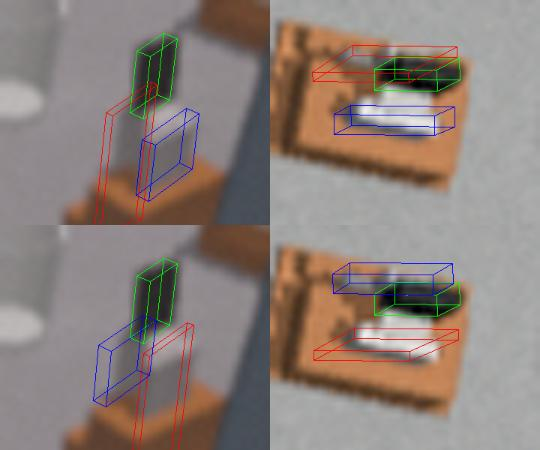

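```bash
sed -i 's/(-.4,-.2,0)/(-.2,)/;s/for z in(100,105,110,115,120,125)/for z in(105,110,115,120)/' fit.py
sed -i 's/o=minimize(cost,\[x,y,yaw\]/o=minimize(lambda q,z:cost([q[0],q[1],-.2],z),[x,y]/;s/initial_simplex=.*)));b.app/initial_simplex=[[x,y],[x+10,y],[x,y+10]]));b.app/;s/o.x.round(3)))/np.r_[o.x.round(1),-.2]))/' fit.py
python3 fit.py
cat > man.py <<'E'
from h import *
B=atz("side",[up(462,510,215,160,5),up(557,424,215,160,5),up(640,348,215,160,5)],79);print(B.round(1))
def model(x,y,w):
    R=np.array([[np.cos(w),-np.sin(w)],[np.sin(w),np.cos(w)]])
    f=lambda px,py,z:np.r_[R@[px,py]+[x,y],z]
    return f
d=B[0]-B[2];w=-np.arctan2(d[0],d[1]);m=B.mean(0);x=m[0]+40*np.cos(w);y=m[1]+40*np.sin(w);print(x,y,w)
E
cat > man2.py <<'E'
from man import *
import sys
if len(sys.argv)>1: x,y,w=map(float,sys.argv[1:4])
f=model(x,y,w)
def draw(n,img,x0,y0,ww,h,k):
    I=cv2.resize(img[y0:y0+h,x0:x0+ww],None,fx=k,fy=k,interpolation=cv2.INTER_CUBIC)
    P=lambda p:tuple(int(v) for v in ((proj(n,[p])[0]-[x0,y0]+.5)*k-.5))
    c=[(-55,-150),(55,-150),(55,150),(-55,150)]
    for i in range(4): cv2.line(I,P(f(*c[i],60)),P(f(*c[(i+1)%4],60)),(0,0,255),1)
    for s in(100,0,-100):
        cv2.circle(I,P(f(-40,s,79)),3,(0,255,0),-1)
        cv2.line(I,P(f(-10,s-24,101.5)),P(f(-10,s+24,101.5)),(255,0,0),1)
    return I
a=draw("top",cv2.imread("pics/top0.png"),235,180,125,60,6);b=draw("side",cv2.imread("pics/side0.png"),265,205,125,80,4)
b=np.hstack([b,np.zeros((b.shape[0],750-b.shape[1],3),np.uint8)])
cv2.imwrite("pics/man.png",np.vstack([a,b])[:600])
E
python3 man2.py
```

```text
[ 520.65816657 -333.68471205  134.47643167] 0.4500339163915242
[[463.3 117.   79. ]
 [471.2  17.5  79. ]
 [479.4 -80.2  79. ]]
511.1567611598031 21.338693160945187 0.08130238134060334Traceback (most recent call last):
  File "fit.py", line 16, in <module>
    o=minimize(lambda q,z:cost([q[0],q[1],-.2],z),[x,y],args=(z,),method="Nelder-Mead",options=dict(initial_simplex=[[x,y,yaw],[x+10,y,yaw],[x,y+10,yaw],[x,y,yaw+.15]]));b.append((round(o.fun,2),z,np.r_[o.x.round(1),-.2]))
    res = _minimize_neldermead(fun, x0, args, callback, bounds=bounds,
                               **options)
    raise ValueError("Size of `initial_simplex` is not consistent with `x0`")
ValueError: Size of `initial_simplex` is not consistent with `x0`
```

View pics/man.png

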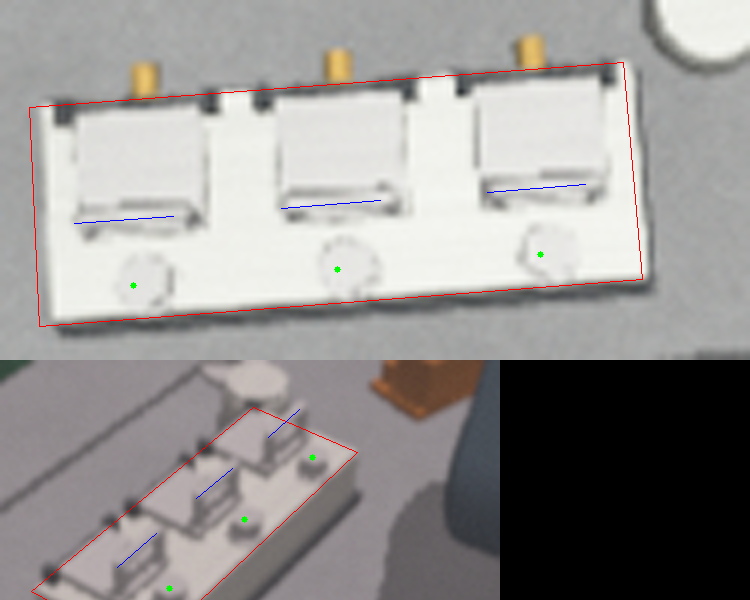

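```bash
sed -i 's/initial_simplex=.*)));b.app/initial_simplex=[[x,y],[x+10,y],[x,y+10]]));b.app/;s/initial_simplex=\[\[x,y,yaw\].*yaw+.15\]\]/initial_simplex=[[x,y],[x+10,y],[x,y+10]]/' fit.py
python3 fit.py
python3 - <<'E'
from man import *
T=[up(u,v,235,180,6) for u,v in((146,278),(349,266),(551,250))];print(atz("top",T,79).round(1))
print("bars",atz("top",[up(u,v,235,180,6) for u,v in((139,209),(343,198),(545,186))],101.5).round(1))
S=[up(462,510,215,160,5),up(557,424,215,160,5),up(640,348,215,160,5)]
for a,b in zip(S,T): print(tri(a,b))
c=atz("top",[up(u,v,235,180,6) for u,v in((43,105),(631,64),(648,278),(50,323))],60);print("corners",c.round(1),c.mean(0))
E
```

```text
[ 520.65816657 -333.68471205  134.47643167] 0.4500339163915242
(np.float64(23.5), 115, array([ 5.181e+02, -3.271e+02, -2.000e-01]))
(np.float64(27.0), 110, array([ 5.197e+02, -3.288e+02, -2.000e-01]))
(np.float64(27.79), 120, array([ 5.171e+02, -3.256e+02, -2.000e-01]))
(np.float64(33.93), 105, array([ 5.203e+02, -3.300e+02, -2.000e-01]))
[[463.3 117.   79. ]
 [471.2  17.5  79. ]
 [479.4 -80.2  79. ]]
511.1567611598031 21.338693160945187 0.08130238134060334
[[466.8 111.9  79. ]
 [473.2  12.5  79. ]
 [481.6 -86.7  79. ]]
bars [[498.4 113.1 101.5]
 [504.3  14.6 101.5]
 [510.7 -83.2 101.5]]
(array([467.26547882, 112.61825652,  73.46956958]), np.float64(0.08251940633684217))
(array([474.01402869,  13.02599211,  74.47552977]), np.float64(1.095230042093881))
(array([482.75872253, -86.41075544,  73.47579137]), np.float64(1.6436721051476657))
corners [[ 555.   168.4   60. ]
 [ 577.6 -127.4   60. ]
 [ 469.5 -135.6   60. ]
 [ 445.7  161.4   60. ]] [511.94067513  16.67926356  60.        ]
```

Request:
{"name": "servo_tool", "arguments": {
  "plan": [
    {"gripper": 0, "wz": -10},
    {"wz": -10},
    {"wz": -10},
    {"wz": -10},
    {"wz": -10},
    {"wz": -9.7}
  ],
  "newtons": 30
}}

```text
schema error: expected keys gripper, x, y, z, wx, wy, wz
```

Request:
{"name": "servo_tool", "arguments": {
  "plan": [
    {"x": 3.8, "y": 3.1},
    {"x": 3.8, "y": 3.1},
    {"x": 3.8, "y": 3.1},
    {"x": 3.8, "y": 3.1},
    {"x": 3.8, "y": 3.1},
    {"x": 3.8, "y": 3.1},
    {"x": 3.8, "y": 3.1},
    {"x": 3.8, "y": 3.1}
  ]
}}

```text
schema error: expected keys gripper, x, y, z, wx, wy, wz
```

Request:
{"name": "servo_tool", "arguments": {
  "plan": [
    {},
    {}
  ]
}}

```text
schema error: expected keys gripper, x, y, z, wx, wy, wz
```

All keys are required in each row.

Request:
{"name": "servo_tool", "arguments": {
  "plan": [
    {"gripper": 0, "x": 0, "y": 0, "z": 0, "wx": 0, "wy": 0, "wz": -10},
    {"gripper": 0, "x": 0, "y": 0, "z": 0, "wx": 0, "wy": 0, "wz": -10},
    {"gripper": 0, "x": 0, "y": 0, "z": 0, "wx": 0, "wy": 0, "wz": -10},
    {"gripper": 0, "x": 0, "y": 0, "z": 0, "wx": 0, "wy": 0, "wz": -10},
    {"gripper": 0, "x": 0, "y": 0, "z": 0, "wx": 0, "wy": 0, "wz": -10},
    {"gripper": 0, "x": 0, "y": 0, "z": 0, "wx": 0, "wy": 0, "wz": -9.7},
    {"gripper": 0, "x": 0, "y": 0, "z": 0, "wx": 0, "wy": 0, "wz": 0}
  ],
  "newtons": 30
}}

```text
clock: 0.98
tool_pos: [218.9, -585.2, 404.2]
orientation: [-3.141, -0.001, 1.398]
contact_force: [0.4, -0.4, -0.3]
finger_gap: 1.0
gripper_force: 0.0
```

Request:
{"name": "servo_tool", "arguments": {
  "plan": [
    {"gripper": 0, "x": 4.3, "y": 3.6, "z": 0, "wx": 0, "wy": 0, "wz": 0},
    {"gripper": 0, "x": 4.3, "y": 3.6, "z": 0, "wx": 0, "wy": 0, "wz": 0},
    {"gripper": 0, "x": 4.3, "y": 3.6, "z": 0, "wx": 0, "wy": 0, "wz": 0},
    {"gripper": 0, "x": 4.3, "y": 3.6, "z": 0, "wx": 0, "wy": 0, "wz": 0},
    {"gripper": 0, "x": 4.3, "y": 3.6, "z": 0, "wx": 0, "wy": 0, "wz": 0},
    {"gripper": 0, "x": 4.3, "y": 3.6, "z": 0, "wx": 0, "wy": 0, "wz": 0},
    {"gripper": 0, "x": 4.3, "y": 3.6, "z": 0, "wx": 0, "wy": 0, "wz": 0},
    {"gripper": 0, "x": 0, "y": 0, "z": 0, "wx": 0, "wy": 0, "wz": 0}
  ]
}}

```text
clock: 1.98
tool_pos: [520.9, -328.6, 404.5]
orientation: [3.141, -0.001, 1.403]
contact_force: [-0.3, -0.3, 0.3]
finger_gap: 0.997
gripper_force: 0.0
```

Request:
{"name": "servo_tool", "arguments": {
  "plan": [
    {"gripper": 0, "x": 0.1, "y": -0.3, "z": 3, "wx": 0, "wy": 0, "wz": 0},
    {"gripper": 0, "x": 0, "y": 0, "z": 3, "wx": 0, "wy": 0, "wz": 0},
    {"gripper": 0, "x": 0, "y": 0, "z": 2, "wx": 0, "wy": 0, "wz": 0},
    {"gripper": 0, "x": 0, "y": 0, "z": 1.6, "wx": 0, "wy": 0, "wz": 0},
    {"gripper": 0, "x": 0, "y": 0, "z": 0, "wx": 0, "wy": 0, "wz": 0}
  ]
}}

```text
clock: 2.6
tool_pos: [514.9, -330.5, 307.5]
orientation: [-3.139, -0.001, 1.398]
contact_force: [-0.9, 0.1, 0.2]
finger_gap: 0.997
gripper_force: 0.0
```

Run:
```python
from h import *
f=lambda i,x,y,w,h,k:cv2.resize(i[y:y+h,x:x+w],None,fx=k,fy=k,interpolation=cv2.INTER_CUBIC)
s=r.read_camera("side")[:,:,::-1];t=r.read_camera("top")[:,:,::-1]
cv2.imwrite("pics/s1.png",s);cv2.imwrite("pics/t1.png",t)
cv2.imwrite("pics/g1.png",np.hstack([f(s,340,130,70,100,5),f(t,375,170,75,100,5)]))
```

```text
(no output)
```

View pics/g1.png

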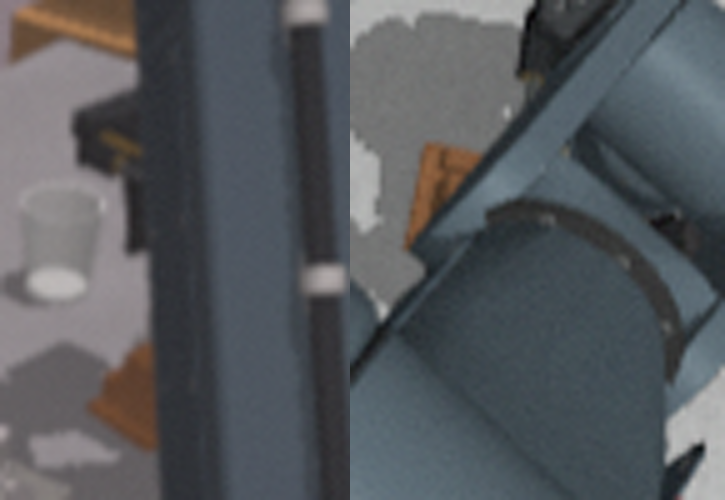

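Request:
{"name": "servo_tool", "arguments": {
  "plan": [
    {"gripper": 0, "x": 0.4, "y": 0.2, "z": 0, "wx": 0, "wy": 0, "wz": 0},
    {"gripper": 0.5, "x": 0, "y": 0, "z": 0, "wx": 0, "wy": 0, "wz": 0},
    {"gripper": 0.8, "x": 0, "y": 0, "z": 0, "wx": 0, "wy": 0, "wz": 0},
    {"gripper": 1, "x": 0, "y": 0, "z": 0, "wx": 0, "wy": 0, "wz": 0},
    {"gripper": 1, "x": 0, "y": 0, "z": 0, "wx": 0, "wy": 0, "wz": 0},
    {"gripper": 1, "x": 0, "y": 0, "z": 0, "wx": 0, "wy": 0, "wz": 0},
    {"gripper": 1, "x": 0, "y": 0, "z": 0, "wx": 0, "wy": 0, "wz": 0},
    {"gripper": 1, "x": 0, "y": 0, "z": 0, "wx": 0, "wy": 0, "wz": 0}
  ],
  "newtons": 20
}}

```text
clock: 3.7
tool_pos: [518.3, -326.6, 308.7]
orientation: [-3.142, -0.0, 1.4]
contact_force: [0.7, 0.0, 0.9]
finger_gap: 0.292
gripper_force: 0.0
```

Request:
{"name": "servo_tool", "arguments": {
  "plan": [
    {"gripper": 1, "x": 0, "y": 0, "z": 0, "wx": 0, "wy": 0, "wz": 0},
    {"gripper": 1, "x": 0, "y": 0, "z": 0, "wx": 0, "wy": 0, "wz": 0},
    {"gripper": 1, "x": 0, "y": 0, "z": 0, "wx": 0, "wy": 0, "wz": 0},
    {"gripper": 1, "x": 0, "y": 0, "z": 0, "wx": 0, "wy": 0, "wz": 0},
    {"gripper": 1, "x": 0, "y": 0, "z": 0, "wx": 0, "wy": 0, "wz": 0}
  ],
  "newtons": 30
}}

```text
clock: 4.32
tool_pos: [518.3, -326.6, 308.7]
orientation: [3.142, 0.0, 1.4]
contact_force: [0.3, -0.5, -0.2]
finger_gap: 0.112
gripper_force: 30.0
```

Request:
{"name": "servo_tool", "arguments": {
  "plan": [
    {"gripper": 1, "x": 0, "y": 0, "z": -2, "wx": 0, "wy": 0, "wz": 0},
    {"gripper": 1, "x": 0, "y": 0, "z": -3, "wx": 0, "wy": 0, "wz": 0},
    {"gripper": 1, "x": 0, "y": 0, "z": -3, "wx": 0, "wy": 0, "wz": 0},
    {"gripper": 1, "x": 0, "y": 0, "z": -3, "wx": 0, "wy": 0, "wz": 0},
    {"gripper": 1, "x": 0, "y": 0, "z": -3, "wx": 0, "wy": 0, "wz": 0},
    {"gripper": 1, "x": 0, "y": 0, "z": -3.5, "wx": 0, "wy": 0, "wz": 0},
    {"gripper": 1, "x": 0, "y": 0, "z": -3.5, "wx": 0, "wy": 0, "wz": 0},
    {"gripper": 1, "x": 0, "y": 0, "z": 0, "wx": 0, "wy": 0, "wz": 0}
  ]
}}

```text
clock: 5.32
tool_pos: [518.6, -326.7, 521.4]
orientation: [3.136, 0.003, 1.4]
contact_force: [-0.9, 0.4, -3.5]
finger_gap: 0.112
gripper_force: 30.0
```

Request:
{"name": "servo_tool", "arguments": {
  "plan": [
    {"gripper": 1, "x": 0, "y": 0, "z": 0, "wx": 0, "wy": 0, "wz": -6},
    {"gripper": 1, "x": 0, "y": 0, "z": 0, "wx": 0, "wy": 0, "wz": -5.9},
    {"gripper": 1, "x": 4.8, "y": 2.8, "z": 0, "wx": 0, "wy": 0, "wz": 0},
    {"gripper": 1, "x": 4.8, "y": 2.8, "z": 0, "wx": 0, "wy": 0, "wz": 0},
    {"gripper": 1, "x": 4.8, "y": 2.8, "z": 0, "wx": 0, "wy": 0, "wz": 0},
    {"gripper": 1, "x": 4.8, "y": 2.8, "z": 0, "wx": 0, "wy": 0, "wz": 0},
    {"gripper": 1, "x": 4.8, "y": 2.8, "z": 0, "wx": 0, "wy": 0, "wz": 0},
    {"gripper": 1, "x": 4.8, "y": 2.8, "z": 0, "wx": 0, "wy": 0, "wz": 0}
  ]
}}

```text
clock: 6.32
tool_pos: [676.0, -30.9, 515.7]
orientation: [-3.137, -0.001, 1.607]
contact_force: [0.4, 0.0, -2.7]
finger_gap: 0.114
gripper_force: 30.0
```

Request:
{"name": "servo_tool", "arguments": {
  "plan": [
    {"gripper": 1, "x": 0, "y": 0, "z": 0, "wx": 0, "wy": 0, "wz": 0},
    {"gripper": 1, "x": 0, "y": 0, "z": 0, "wx": 0, "wy": 0, "wz": 0},
    {"gripper": 1, "x": 0, "y": 0, "z": 0, "wx": 0, "wy": 0, "wz": 0}
  ]
}}

```text
clock: 6.7
tool_pos: [675.2, -33.9, 517.7]
orientation: [-3.14, -0.0, 1.606]
contact_force: [-0.5, -0.2, -2.6]
finger_gap: 0.113
gripper_force: 30.0
```

Run:
```python
from h import *
f=lambda i,x,y,w,h,k:cv2.resize(i[y:y+h,x:x+w],None,fx=k,fy=k,interpolation=cv2.INTER_CUBIC)
s=r.read_camera("side")[:,:,::-1];t=r.read_camera("top")[:,:,::-1]
cv2.imwrite("pics/s2.png",s);cv2.imwrite("pics/t2.png",t)
st=r.state();print(st["tool_pos"],st["orientation"])
q=proj("side",[[674,-30,190],[674,-30,350]]);print(q)
cv2.imwrite("pics/g2.png",np.hstack([f(s,215,50,130,190,3),f(t,185,70,130,190,3)]))
```

```text
[675.25678685 -34.02422902 518.44972485] [-3.14085235e+00  1.17054099e-05  1.60542620e+00]
[[289.6198888  186.78969403]
 [288.12741914 143.65502893]]
```

View pics/g2.png

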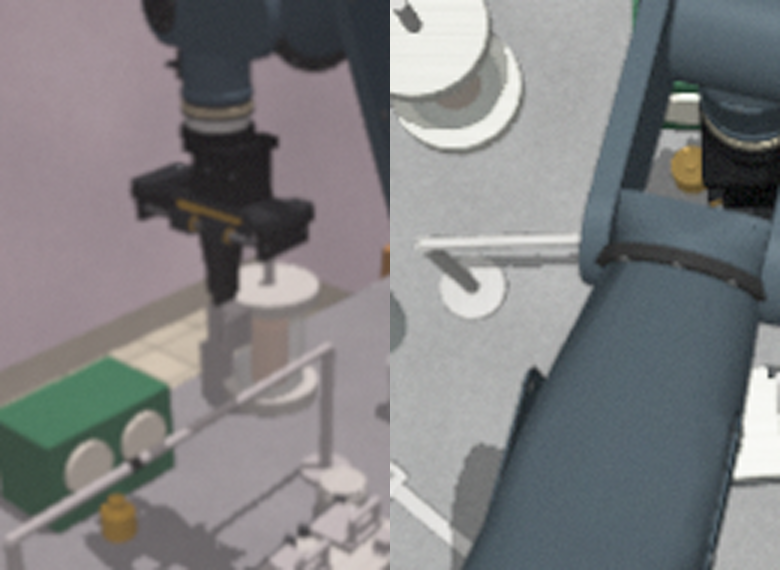

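Run:
```python
from h import *
s=cv2.imread("pics/s2.png");g=cv2.cvtColor(s,cv2.COLOR_BGR2GRAY)
F=218
for nm,P in(("leg bottom",box(675,-34,.036,5,50,F,F+1,14)[::2]),("toe bottom",box(675,-34,.036,10,50,F+55,F+56,-16.5)[::2]),("toe top",box(675,-34,.036,10,50,F+97,F+98,-16.5)[::2]),("tab bottom",box(675,-34,.036,10,30,F+105,F+106)[::2])): print(nm,proj("side",P).round(1).tolist())
print("cols 276..300");
for v in range(144,192): print(v,*[f"{x:3d}" for x in g[v,276:304]])
```

```text
leg bottom [[292.4, 175.2], [282.4, 180.9], [291.3, 174.7], [281.3, 180.4]]
toe bottom [[299.5, 163.8], [289.2, 169.5], [297.2, 162.9], [286.9, 168.6]]
toe top [[299.3, 152.3], [288.8, 157.8], [296.9, 151.5], [286.5, 156.9]]
tab bottom [[293.3, 149.7], [287.0, 152.9], [291.0, 148.8], [284.7, 152.0]]
cols 276..300
144 148 145 144 140 135 129 123  99  64  45  41  44  43  41  38  38  41  49 110 184 208 208 207 208 200 169 147 129
145 141 136 133 128 126 125 121 103  68  44  44  45  42  44  44  42  38  43 110 184 206 206 207 208 202 186 175 171
146 133 129 127 125 123 125 123 107  76  51  44  44  45  45  44  42  39  53 116 185 205 207 207 207 207 202 202 201
147 128 126 125 126 124 125 124 113  90  64  50  46  44  42  43  42  43  81 151 196 207 206 207 206 205 207 207 206
148 125 126 124 123 124 125 123 122 107  83  55  47  44  44  43  40  51 104 179 204 208 207 205 206 205 206 207 207
149 125 125 126 124 125 124 123 124 114  90  59  44  42  45  49  59  79 127 182 202 204 205 206 206 207 206 207 206
150 125 125 125 124 124 124 123 124 114  89  62  47  49  60  74  94 107 134 162 178 189 1
[... 4082 characters left out ...]
 130
186 153 155 154 154 152 155 153 153 146 139 125 121 124 122 119 113 108 103 106 111 113 114 117 117 116 118 120 120
187 154 155 154 153 154 154 152 149 143 134 129 125 121 119 119 113 110 111 112 114 115 117 120 123 120 119 118 118
188 152 154 152 152 152 151 147 140 134 129 122 120 118 122 133 134 134 134 135 134 135 135 138 135 132 121 119 119
189 152 151 152 148 144 138 135 131 127 120 118 122 131 139 146 149 150 149 150 148 149 151 151 152 145 139 136 138
190 151 148 149 143 134 129 126 122 117 117 122 136 145 148 150 153 151 151 151 153 153 152 153 154 153 150 151 151
191 151 145 139 135 129 124 119 120 123 132 138 147 150 150 149 150 152 150 150 152 152 153 153 152 152 154 154 154
```

Request:
{"name": "servo_tool", "arguments": {
  "plan": [
    {"gripper": 1, "x": 0, "y": 0, "z": 1.5, "wx": 0, "wy": 0, "wz": 0},
    {"gripper": 1, "x": 0, "y": 0, "z": 0.8, "wx": 0, "wy": 0, "wz": 0},
    {"gripper": 1, "x": 0, "y": 0, "z": 0.6, "wx": 0, "wy": 0, "wz": 0},
    {"gripper": 1, "x": 0, "y": 0, "z": 0.6, "wx": 0, "wy": 0, "wz": 0},
    {"gripper": 1, "x": 0, "y": 0, "z": 0.5, "wx": 0, "wy": 0, "wz": 0},
    {"gripper": 1, "x": 0, "y": 0, "z": 0, "wx": 0, "wy": 0, "wz": 0}
  ]
}}

```text
clock: 7.55
tool_pos: [675.6, -32.5, 478.2]
orientation: [-3.141, -0.0, 1.608]
contact_force: [0.4, 0.3, -2.7]
finger_gap: 0.113
gripper_force: 30.0
```

Request:
{"name": "servo_tool", "arguments": {
  "plan": [
    {"gripper": 1, "x": 0, "y": 0, "z": 1.5, "wx": 0, "wy": 0, "wz": 0},
    {"gripper": 1, "x": 0, "y": 0, "z": 1.2, "wx": 0, "wy": 0, "wz": 0},
    {"gripper": 1, "x": 0, "y": 0, "z": 0.6, "wx": 0, "wy": 0, "wz": 0},
    {"gripper": 1, "x": 0, "y": 0, "z": 0.5, "wx": 0, "wy": 0, "wz": 0},
    {"gripper": 1, "x": 0, "y": 0, "z": 0.5, "wx": 0, "wy": 0, "wz": 0},
    {"gripper": 1, "x": 0, "y": 0, "z": 0.5, "wx": 0, "wy": 0, "wz": 0},
    {"gripper": 1, "x": 0, "y": 0, "z": 0.5, "wx": 0, "wy": 0, "wz": 0},
    {"gripper": 1, "x": 0, "y": 0, "z": 0, "wx": 0, "wy": 0, "wz": 0}
  ]
}}

```text
clock: 8.55
tool_pos: [675.5, -32.6, 425.2]
orientation: [-3.141, -0.0, 1.608]
contact_force: [-0.2, -0.4, -1.8]
finger_gap: 0.111
gripper_force: 30.0
```

Request:
{"name": "servo_tool", "arguments": {
  "plan": [
    {"gripper": 1, "x": 0, "y": 0, "z": 1.2, "wx": 0, "wy": 0, "wz": 0},
    {"gripper": 1, "x": 0, "y": 0, "z": 0.8, "wx": 0, "wy": 0, "wz": 0},
    {"gripper": 1, "x": 0, "y": 0, "z": 0.3, "wx": 0, "wy": 0, "wz": 0},
    {"gripper": 1, "x": 0, "y": 0, "z": 0.3, "wx": 0, "wy": 0, "wz": 0},
    {"gripper": 1, "x": 0, "y": 0, "z": 0, "wx": 0, "wy": 0, "wz": 0}
  ]
}}

```text
clock: 9.18
tool_pos: [675.7, -32.6, 399.6]
orientation: [-3.141, -0.0, 1.607]
contact_force: [-0.9, -0.4, -1.9]
finger_gap: 0.11
gripper_force: 30.0
```

Request:
{"name": "servo_tool", "arguments": {
  "plan": [
    {"gripper": 1, "x": 0, "y": 0, "z": 0.3, "wx": 0, "wy": 0, "wz": 0},
    {"gripper": 1, "x": 0, "y": 0, "z": 0.2, "wx": 0, "wy": 0, "wz": 0},
    {"gripper": 1, "x": 0, "y": 0, "z": 0, "wx": 0, "wy": 0, "wz": 0}
  ]
}}

```text
clock: 9.55
tool_pos: [675.6, -32.6, 394.6]
orientation: [-3.141, -0.0, 1.607]
contact_force: [0.0, 0.1, -1.8]
finger_gap: 0.116
gripper_force: 30.0
```

Request:
{"name": "servo_tool", "arguments": {
  "plan": [
    {"gripper": 1, "x": 0, "y": 0, "z": 0.2, "wx": 0, "wy": 0, "wz": 0},
    {"gripper": 1, "x": 0, "y": 0, "z": 0, "wx": 0, "wy": 0, "wz": 0}
  ]
}}

```text
clock: 9.8
tool_pos: [675.9, -32.6, 393.3]
orientation: [3.14, 0.0, 1.607]
contact_force: [0.5, 0.6, 0.1]
finger_gap: 0.111
gripper_force: 30.0
```

Request:
{"name": "servo_tool", "arguments": {
  "plan": [
    {"gripper": 1, "x": 0, "y": 0, "z": 0.2, "wx": 0, "wy": 0, "wz": 0},
    {"gripper": 1, "x": 0, "y": 0, "z": 0, "wx": 0, "wy": 0, "wz": 0}
  ]
}}

```text
clock: 10.05
tool_pos: [675.8, -32.6, 393.1]
orientation: [3.139, 0.001, 1.608]
contact_force: [-2.6, 0.8, 7.8]
finger_gap: 0.11
gripper_force: 30.0
```

Request:
{"name": "servo_tool", "arguments": {
  "plan": [
    {"gripper": 1, "x": 0, "y": 0, "z": -0.15, "wx": 0, "wy": 0, "wz": 0},
    {"gripper": 1, "x": 0.8, "y": 0, "z": 0, "wx": 0, "wy": 0, "wz": 0},
    {"gripper": 1, "x": 1, "y": 0, "z": 0, "wx": 0, "wy": 0, "wz": 0},
    {"gripper": 1, "x": 1, "y": 0, "z": 0, "wx": 0, "wy": 0, "wz": 0},
    {"gripper": 1, "x": 1, "y": 0, "z": 0, "wx": 0, "wy": 0, "wz": 0},
    {"gripper": 1, "x": 1, "y": 0, "z": 0, "wx": 0, "wy": 0, "wz": 0},
    {"gripper": 1, "x": 1, "y": 0, "z": 0, "wx": 0, "wy": 0, "wz": 0},
    {"gripper": 1, "x": 0.6, "y": 0, "z": 0, "wx": 0, "wy": 0, "wz": 0}
  ]
}}

```text
clock: 11.05
tool_pos: [673.4, 31.6, 393.2]
orientation: [3.141, 0.002, 1.608]
contact_force: [-1.4, -5.2, 5.8]
finger_gap: 0.119
gripper_force: 30.0
```

Request:
{"name": "servo_tool", "arguments": {
  "plan": [
    {"gripper": 1, "x": 1, "y": 0, "z": 0, "wx": 0, "wy": 0, "wz": 0},
    {"gripper": 1, "x": 1, "y": 0, "z": 0, "wx": 0, "wy": 0, "wz": 0},
    {"gripper": 1, "x": 1, "y": 0, "z": 0, "wx": 0, "wy": 0, "wz": 0},
    {"gripper": 1, "x": 1, "y": 0, "z": 0, "wx": 0, "wy": 0, "wz": 0},
    {"gripper": 1, "x": 1, "y": 0, "z": 0, "wx": 0, "wy": 0, "wz": 0},
    {"gripper": 1, "x": 0.5, "y": 0, "z": 0, "wx": 0, "wy": 0, "wz": 0},
    {"gripper": 1, "x": 0, "y": 0, "z": 0, "wx": 0, "wy": 0, "wz": 0}
  ]
}}

```text
clock: 11.92
tool_pos: [671.2, 87.0, 393.2]
orientation: [3.141, 0.001, 1.608]
contact_force: [-1.1, -3.2, 5.3]
finger_gap: 0.112
gripper_force: 30.0
```

Run:
```python
from h import *
s=r.read_camera("side")[:,:,::-1];t=r.read_camera("top")[:,:,::-1];cv2.imwrite("pics/s3.png",s);cv2.imwrite("pics/t3.png",t)
g=cv2.cvtColor(s,cv2.COLOR_RGB2GRAY);st=r.state();p=st["tool_pos"];print(p,st["contact_force"])
F=95
x,y=p[:2]
for nm,P in(("leg bottom",box(x,y,.036,5,50,F,F+1,14)[::2]),("leg top",box(x,y,.036,5,50,F+100,F+101,14)[::2]),("toe bottom",box(x,y,.036,10,50,F+55,F+56,-16.5)[::2]),("toe top",box(x,y,.036,10,50,F+97,F+98,-16.5)[::2]),("tab bottom",box(x,y,.036,10,30,F+105,F+106)[::2])): print(nm,proj("side",P).round(1).tolist())
print("cols 254..286");
for v in range(182,228): print(v,*[f"{a:3d}" for a in g[v,252:286]])
```

```text
[671.18407354  86.90463561 393.15751322] [-0.10755247 -1.86297972  5.45786017]
leg bottom [[269.5, 220.3], [258.8, 227.3], [268.4, 219.8], [257.8, 226.7]]
leg top [[267.6, 195.6], [256.4, 202.3], [266.5, 195.1], [255.3, 201.7]]
toe bottom [[275.7, 210.7], [264.8, 217.7], [273.5, 209.6], [262.5, 216.5]]
toe top [[275.0, 200.0], [263.9, 206.8], [272.8, 198.9], [261.6, 205.7]]
tab bottom [[269.0, 197.4], [262.2, 201.4], [266.7, 196.3], [260.0, 200.3]]
cols 254..286
182 115 115 117 112  96  67  47  48  47  48  53  67  69  67  71  81  87  89  81  85 101  78  50  45  47  47  43  47  46  45  43  45  45  45
183 119 115 116 115 105  77  50  47  50  51  50  56  56  58  54  60  71  77  74  78  84  64  45  45  44  45  42  42  42  43  43  45  46  45
184 115 116 116 116 110  82  55  44  46  48  49  49  47  47  44  48  50  57  65  73  77  57  47  41  47  47  48  48  44  44  43  45  56  66
185 115 118 116 116 107  83  56  45  48  47  48  46  45  41  41  44  44  48  59  78  95  74  47  48  53  55  46  48  43  44  50  66  89 112
186 116 116 111 105  97  74  55  46  46  47  49  46  46  45  45  45  45  
[... 5106 characters left out ...]

223 126 130 130 125 117 113 107 107 105 105 106 111 123 134 143 150 153 153 153 153 153 154 153 154 152 153 153 152 152 154 152 153 152 155
224 100 101 102  99  96  96 103 105 105 109 114 124 141 151 153 153 153 154 153 153 154 156 155 153 156 153 153 154 153 152 154 154 156 155
225  91  92  94  94  93  95  99 106 109 121 135 145 151 155 154 153 152 154 156 154 154 157 157 153 154 155 156 154 153 153 154 155 155 148
226  90  93  94  94  93  94  96 104 116 136 150 155 153 152 155 153 153 154 155 155 156 156 155 154 156 154 155 154 155 154 154 155 151 133
227  91  93  94  93  92  90  93 104 124 146 156 156 154 153 154 154 154 153 154 155 156 154 155 155 154 155 154 156 155 156 152 148 133 117
```

Run:
```python
from h import *
g=cv2.imread("pics/side0.png").max(2)
for v in range(199,210): print(v,*g[v,252:270])
for y in(100,104,108,112,116): print(y,proj("side",[[671.2-.037*(y-87),y,190]]).round(1),proj("side",[[671.2-.037*(y-87),y,196]]).round(1),proj("top",[[671.2-.037*(y-87),y,190]]).round(1))
```

```text
199 85 77 80 99 125 138 136 139 136 138 140 144 151 166 178 177 168 152
200 95 79 78 95 122 135 138 138 136 140 151 164 172 175 171 159 140 116
201 106 84 77 88 115 133 135 130 124 142 165 177 174 162 148 128 102 88
202 113 91 77 78 96 118 115 103 94 120 159 166 155 135 111 92 81 76
203 110 87 77 81 94 101 88 71 61 82 122 130 119 95 83 76 75 77
204 106 85 86 107 136 129 94 62 51 58 80 92 86 78 74 72 75 74
205 107 99 115 147 171 160 115 72 51 51 61 72 73 72 72 73 78 77
206 128 141 158 171 174 157 121 77 58 59 66 73 73 74 73 74 74 80
207 163 172 171 165 148 129 103 74 65 71 73 74 74 72 72 73 80 95
208 176 171 156 136 115 95 82 72 73 74 73 72 71 74 77 86 99 119
209 161 144 123 101 85 78 72 73 72 73 72 74 76 77 92 113 129 140
100 [[261.8 203.2]] [[261.6 201.7]] [[259.8 148.9]]
104 [[260.9 203.8]] [[260.7 202.2]] [[258.4 148.9]]
108 [[260.  204.3]] [[259.8 202.8]] [[256.9 148.9]]
112 [[259.  204.9]] [[258.9 203.3]] [[255.4 149. ]]
116 [[258.1 205.5]] [[258.  203.9]] [[254. 149.]]
```

Request:
{"name": "servo_tool", "arguments": {
  "plan": [
    {"gripper": 1, "x": 0.8, "y": 0, "z": 0, "wx": 0, "wy": 0, "wz": 0},
    {"gripper": 1, "x": 0.8, "y": 0, "z": 0, "wx": 0, "wy": 0, "wz": 0},
    {"gripper": 1, "x": 0.55, "y": 0, "z": 0, "wx": 0, "wy": 0, "wz": 0},
    {"gripper": 1, "x": 0, "y": 0, "z": 0, "wx": 0, "wy": 0, "wz": 0},
    {"gripper": 1, "x": 0, "y": 0, "z": 0, "wx": 0, "wy": 0, "wz": 0}
  ]
}}

```text
clock: 12.65
tool_pos: [670.4, 108.3, 393.1]
orientation: [3.141, 0.001, 1.608]
contact_force: [-1.7, -3.6, 6.7]
finger_gap: 0.113
gripper_force: 30.0
```

Request:
{"name": "servo_tool", "arguments": {
  "plan": [
    {"gripper": 0.8, "x": 0, "y": 0, "z": 0, "wx": 0, "wy": 0, "wz": 0},
    {"gripper": 0.7, "x": 0, "y": 0, "z": 0, "wx": 0, "wy": 0, "wz": 0},
    {"gripper": 0.5, "x": 0, "y": 0, "z": 0, "wx": 0, "wy": 0, "wz": 0},
    {"gripper": 0.4, "x": 0, "y": 0, "z": 0, "wx": 0, "wy": 0, "wz": 0},
    {"gripper": 0.4, "x": 0, "y": 0, "z": 0, "wx": 0, "wy": 0, "wz": 0},
    {"gripper": 0.4, "x": 0, "y": 0, "z": 0, "wx": 0, "wy": 0, "wz": 0}
  ]
}}

```text
clock: 13.4
tool_pos: [670.5, 107.8, 392.2]
orientation: [-3.142, -0.0, 1.607]
contact_force: [0.2, -0.1, -0.3]
finger_gap: 0.584
gripper_force: 0.0
```

Request:
{"name": "servo_tool", "arguments": {
  "plan": [
    {"gripper": 0.4, "x": 0, "y": 0, "z": -2, "wx": 0, "wy": 0, "wz": 0},
    {"gripper": 0.4, "x": 0, "y": 0, "z": -3, "wx": 0, "wy": 0, "wz": 0},
    {"gripper": 0.4, "x": 0, "y": 0, "z": -3, "wx": 0, "wy": 0, "wz": 0},
    {"gripper": 0.7, "x": 0, "y": -3, "z": 0, "wx": 0, "wy": 0, "wz": 0},
    {"gripper": 1, "x": 0, "y": -5, "z": 0, "wx": 0, "wy": 0, "wz": 0},
    {"gripper": 1, "x": 0, "y": -5, "z": 0, "wx": 0, "wy": 0, "wz": 0},
    {"gripper": 1, "x": 0, "y": -5, "z": 0, "wx": 0, "wy": 0, "wz": 0},
    {"gripper": 1, "x": 0, "y": 0, "z": 0, "wx": 0, "wy": 0, "wz": 0}
  ]
}}

```text
clock: 14.4
tool_pos: [486.7, 101.5, 472.1]
orientation: [-3.138, -0.0, 1.608]
contact_force: [0.7, 0.4, -0.2]
finger_gap: 0.12
gripper_force: 0.0
```

Run:
```python
from h import *
s=r.read_camera("side")[:,:,::-1];t=r.read_camera("top")[:,:,::-1];cv2.imwrite("pics/s4.png",s);cv2.imwrite("pics/t4.png",t)
g=cv2.cvtColor(s,cv2.COLOR_RGB2GRAY);print(r.state()["tool_pos"])
x,y,F=670.4,108.3,95
for nm,P in(("leg bottom",box(x,y,.036,5,50,F,F+1,14)[::2]),("tab top",box(x,y,.036,10,30,F+150,F+151)[::2]),("toe bottom",box(x,y,.036,10,50,F+55,F+56,-16.5)[::2]),("tab bottom",box(x,y,.036,10,30,F+105,F+106)[::2])): print(nm,proj("side",P).round(1).tolist())
for v in range(184,232,2): print(v,*[f"{a:3d}" for a in g[v,246:278]])
```

```text
[490.84053927 101.17344506 473.02592458]
leg bottom [[265.0, 223.3], [254.1, 230.4], [263.9, 222.7], [253.0, 229.8]]
tab top [[263.2, 188.2], [256.2, 192.2], [260.9, 187.1], [253.9, 191.1]]
toe bottom [[271.1, 213.6], [259.9, 220.8], [268.9, 212.5], [257.7, 219.6]]
tab bottom [[264.2, 200.3], [257.3, 204.4], [262.0, 199.2], [255.1, 203.3]]
184 118 119 117 117 119 118 118 120 118 118 118 117 114 107  99  89  82  76  74  76  78  75  78  75  77  98 143 157 159 157 157 157
186 119 118 117 117 118 119 118 119 114 109  99  90  85  81  75  75  78  95 103 102  91  81  77  75  73  92 134 155 159 157 158 160
188 118 118 119 119 116 109 105  95  86  82  78  77  73  69  63  58  77 124 154 159 144 128 106  86  77  88 124 151 157 157 158 157
190 113 111 103  95  87  82  77  79  78  69  66  60  55  54  53  51  45  75 123 142 145 144 137 118  89  84 114 147 156 158 156 159
192  86  82  78  77  78  77  80  79  75  61  50  48  48  48  49  47  46  65 110 135 144 145 144 136 107  87 110 144 157 164 179 185
194  77  77  78  77  79  80  79  77  76  62  50  47  52  48  50  46  46  62 101 135 144 145 143 13
[... 1709 characters left out ...]
 157 157 157 156 154 154 155 154 154 155
222 141 147 131 123 136 146 147 129 111 107 108 108 110 109 108 109 108 109 115 131 146 154 156 156 156 154 155 155 156 155 155 156
224 159 155 133 103  96 100 103 108 110 108 108 108 109 109 109 111 115 128 143 154 157 156 157 156 156 157 156 158 158 156 155 157
226 159 152 127 102  90  92  96 101 107 109 109 107 108 108 119 140 153 158 158 158 157 155 157 157 156 158 158 159 158 157 156 159
228 153 135 112 100  93  92  94  99 106 110 107 104 104 116 141 154 156 158 159 157 157 157 157 158 158 158 158 159 159 158 158 157
230 160 156 147 141 136 123 109 108 110 118 123 135 144 152 159 159 159 159 160 158 160 159 159 158 157 159 158 159 160 159 159 157
```

Request:
{"name": "servo_tool", "arguments": {
  "plan": [
    {"gripper": 1, "x": 0, "y": 0, "z": 0, "wx": 0, "wy": 0, "wz": -2.2},
    {"gripper": 1, "x": 1.3, "y": -2.7, "z": 0, "wx": 0, "wy": 0, "wz": 0},
    {"gripper": 1, "x": 0, "y": 0, "z": 5, "wx": 0, "wy": 0, "wz": 0},
    {"gripper": 1, "x": 0, "y": 0, "z": 5, "wx": 0, "wy": 0, "wz": 0},
    {"gripper": 1, "x": 0, "y": 0, "z": 5, "wx": 0, "wy": 0, "wz": 0},
    {"gripper": 1, "x": 0, "y": 0, "z": 2.8, "wx": 0, "wy": 0, "wz": 0},
    {"gripper": 1, "x": 0, "y": 0, "z": 0, "wx": 0, "wy": 0, "wz": 0},
    {"gripper": 1, "x": 0, "y": 0, "z": 0, "wx": 0, "wy": 0, "wz": 0}
  ]
}}

```text
clock: 15.5
tool_pos: [464.3, 112.1, 294.9]
orientation: [3.139, 0.0, 1.646]
contact_force: [0.6, 0.2, 0.9]
finger_gap: 0.004
gripper_force: 0.0
```

Request:
{"name": "servo_tool", "arguments": {
  "plan": [
    {"gripper": 1, "x": 0, "y": 0, "z": 1.8, "wx": 0, "wy": 0, "wz": 0},
    {"gripper": 1, "x": 0, "y": 0, "z": 1.1, "wx": 0, "wy": 0, "wz": 0},
    {"gripper": 1, "x": 0, "y": 0, "z": 0.2, "wx": 0, "wy": 0, "wz": 0},
    {"gripper": 1, "x": 0, "y": 0, "z": 0.2, "wx": 0, "wy": 0, "wz": 0},
    {"gripper": 1, "x": 0, "y": 0, "z": 0, "wx": 0, "wy": 0, "wz": 0}
  ]
}}

```text
clock: 16.12
tool_pos: [462.9, 112.2, 261.6]
orientation: [3.141, 0.0, 1.646]
contact_force: [-0.0, -0.5, 0.0]
finger_gap: 0.004
gripper_force: 0.0
```

Request:
{"name": "servo_tool", "arguments": {
  "plan": [
    {"gripper": 1, "x": 0, "y": 0, "z": 0.2, "wx": 0, "wy": 0, "wz": 0},
    {"gripper": 1, "x": 0, "y": 0, "z": 0, "wx": 0, "wy": 0, "wz": 0}
  ]
}}

```text
clock: 16.38
tool_pos: [462.8, 112.2, 261.1]
orientation: [3.14, 0.0, 1.646]
contact_force: [-1.7, 0.3, 15.1]
finger_gap: 0.01
gripper_force: 7.7
```

Request:
{"name": "servo_tool", "arguments": {
  "plan": [
    {"gripper": 1, "x": 0, "y": 0, "z": 0.2, "wx": 0, "wy": 0, "wz": 0},
    {"gripper": 1, "x": 0, "y": 0, "z": 0, "wx": 0, "wy": 0, "wz": 0}
  ]
}}

```text
clock: 16.62
tool_pos: [462.7, 112.2, 260.9]
orientation: [3.139, 0.0, 1.646]
contact_force: [-6.0, -0.8, 31.8]
finger_gap: 0.004
gripper_force: 16.1
```

Request:
{"name": "servo_tool", "arguments": {
  "plan": [
    {"gripper": 1, "x": 0, "y": 0, "z": -3.3, "wx": 0, "wy": 0, "wz": 0},
    {"gripper": 1, "x": -4, "y": 0, "z": 0, "wx": 0, "wy": 0, "wz": 0},
    {"gripper": 1, "x": -4, "y": 0, "z": 0, "wx": 0, "wy": 0, "wz": 0},
    {"gripper": 1, "x": -1.9, "y": 0, "z": 0, "wx": 0, "wy": 0, "wz": 0},
    {"gripper": 1, "x": 0, "y": 0, "z": 0, "wx": 0, "wy": 0, "wz": 0},
    {"gripper": 1, "x": 0, "y": 0, "z": 1.8, "wx": 0, "wy": 0, "wz": 0},
    {"gripper": 1, "x": 0, "y": 0, "z": 1, "wx": 0, "wy": 0, "wz": 0},
    {"gripper": 1, "x": 0, "y": 0, "z": 0, "wx": 0, "wy": 0, "wz": 0}
  ]
}}

```text
clock: 17.62
tool_pos: [469.9, 14.1, 261.7]
orientation: [-3.14, -0.001, 1.647]
contact_force: [-0.3, 0.4, -0.0]
finger_gap: 0.009
gripper_force: 0.0
```

Request:
{"name": "servo_tool", "arguments": {
  "plan": [
    {"gripper": 1, "x": 0, "y": 0, "z": 0.1, "wx": 0, "wy": 0, "wz": 0},
    {"gripper": 1, "x": 0, "y": 0, "z": 0.2, "wx": 0, "wy": 0, "wz": 0},
    {"gripper": 1, "x": 0, "y": 0, "z": 0, "wx": 0, "wy": 0, "wz": 0}
  ]
}}

```text
clock: 18.0
tool_pos: [470.2, 13.6, 259.5]
orientation: [3.141, -0.0, 1.646]
contact_force: [0.4, -0.0, 1.1]
finger_gap: 0.006
gripper_force: 0.8
```

Request:
{"name": "servo_tool", "arguments": {
  "plan": [
    {"gripper": 1, "x": 0, "y": 0, "z": 0.2, "wx": 0, "wy": 0, "wz": 0},
    {"gripper": 1, "x": 0, "y": 0, "z": 0.2, "wx": 0, "wy": 0, "wz": 0},
    {"gripper": 1, "x": 0, "y": 0, "z": 0, "wx": 0, "wy": 0, "wz": 0}
  ]
}}

```text
clock: 18.38
tool_pos: [470.3, 13.4, 255.1]
orientation: [3.141, 0.0, 1.646]
contact_force: [1.0, 1.2, 2.0]
finger_gap: 0.005
gripper_force: 0.9
```

Request:
{"name": "servo_tool", "arguments": {
  "plan": [
    {"gripper": 1, "x": 0, "y": 0, "z": 0.2, "wx": 0, "wy": 0, "wz": 0},
    {"gripper": 1, "x": 0, "y": 0, "z": 0.2, "wx": 0, "wy": 0, "wz": 0},
    {"gripper": 1, "x": 0, "y": 0, "z": 0, "wx": 0, "wy": 0, "wz": 0}
  ]
}}

```text
clock: 18.75
tool_pos: [470.2, 13.4, 252.4]
orientation: [3.141, 0.0, 1.646]
contact_force: [-2.1, 2.1, 16.1]
finger_gap: 0.008
gripper_force: 7.8
```

Request:
{"name": "servo_tool", "arguments": {
  "plan": [
    {"gripper": 1, "x": 0, "y": 0, "z": -4, "wx": 0, "wy": 0, "wz": 0},
    {"gripper": 1, "x": 0, "y": 0, "z": -4, "wx": 0, "wy": 0, "wz": 0},
    {"gripper": 0, "x": -0.1, "y": 3.4, "z": 0, "wx": 0, "wy": 0, "wz": 0},
    {"gripper": 0, "x": 0, "y": 0, "z": 0, "wx": 0, "wy": 0, "wz": 0},
    {"gripper": 0, "x": 0, "y": 0, "z": 0, "wx": 0, "wy": 0, "wz": 0},
    {"gripper": 0, "x": 0, "y": 0, "z": 0, "wx": 0, "wy": 0, "wz": 0},
    {"gripper": 0, "x": 0, "y": 0, "z": 0, "wx": 0, "wy": 0, "wz": 0},
    {"gripper": 0, "x": 0, "y": 0, "z": 0, "wx": 0, "wy": 0, "wz": 0}
  ]
}}

```text
clock: 19.75
tool_pos: [503.8, 15.0, 331.1]
orientation: [-3.141, -0.0, 1.646]
contact_force: [-1.0, -0.4, -0.5]
finger_gap: 0.605
gripper_force: 0.0
```

Request:
{"name": "servo_tool", "arguments": {
  "plan": [
    {"gripper": 0.4, "x": 0, "y": 0, "z": 2.5, "wx": 0, "wy": 0, "wz": 0},
    {"gripper": 0.4, "x": 0, "y": 0, "z": 2, "wx": 0, "wy": 0, "wz": 0},
    {"gripper": 0.4, "x": 0, "y": 0, "z": 1, "wx": 0, "wy": 0, "wz": 0},
    {"gripper": 0.4, "x": 0, "y": 0, "z": 0.8, "wx": 0, "wy": 0, "wz": 0},
    {"gripper": 0.4, "x": 0, "y": 0, "z": 0, "wx": 0, "wy": 0, "wz": 0}
  ]
}}

```text
clock: 20.38
tool_pos: [504.1, 15.0, 268.0]
orientation: [-3.141, -0.0, 1.646]
contact_force: [0.6, -0.2, 1.4]
finger_gap: 0.602
gripper_force: 0.0
```

Request:
{"name": "servo_tool", "arguments": {
  "plan": [
    {"gripper": 0.7, "x": 0, "y": 0, "z": 0, "wx": 0, "wy": 0, "wz": 0},
    {"gripper": 1, "x": 0, "y": 0, "z": 0, "wx": 0, "wy": 0, "wz": 0},
    {"gripper": 1, "x": 0, "y": 0, "z": 0, "wx": 0, "wy": 0, "wz": 0},
    {"gripper": 1, "x": 0, "y": 0, "z": 0, "wx": 0, "wy": 0, "wz": 0},
    {"gripper": 1, "x": 0, "y": 0, "z": 0, "wx": 0, "wy": 0, "wz": 0},
    {"gripper": 1, "x": 0, "y": 0, "z": 0, "wx": 0, "wy": 0, "wz": 0},
    {"gripper": 1, "x": 0, "y": 0, "z": 0, "wx": 0, "wy": 0, "wz": 0},
    {"gripper": 1, "x": 0, "y": 0, "z": 0, "wx": 0, "wy": 0, "wz": 0}
  ],
  "newtons": 20
}}

```text
clock: 21.38
tool_pos: [503.3, 15.0, 268.2]
orientation: [-3.139, -0.0, 1.646]
contact_force: [-5.0, -2.3, 4.6]
finger_gap: 0.11
gripper_force: 20.0
```

Request:
{"name": "servo_tool", "arguments": {
  "plan": [
    {"gripper": 1, "x": 0, "y": 0.3, "z": -0.5, "wx": 0, "wy": 0, "wz": 0},
    {"gripper": 1, "x": 0, "y": 0.4, "z": -0.45, "wx": 0, "wy": 0, "wz": 0},
    {"gripper": 1, "x": 0, "y": 0.4, "z": -0.42, "wx": 0, "wy": 0, "wz": 0},
    {"gripper": 1, "x": 0, "y": 0.45, "z": -0.4, "wx": 0, "wy": 0, "wz": 0},
    {"gripper": 1, "x": 0, "y": 0, "z": 0, "wx": 0, "wy": 0, "wz": 0}
  ]
}}

```text
clock: 22.0
tool_pos: [518.0, 16.2, 286.2]
orientation: [-3.135, -0.0, 1.647]
contact_force: [-8.3, -3.4, 6.9]
finger_gap: 0.109
gripper_force: 20.0
```

Request:
{"name": "servo_tool", "arguments": {
  "plan": [
    {"gripper": 1, "x": 0, "y": 0.4, "z": -0.4, "wx": 0, "wy": 0, "wz": 0},
    {"gripper": 1, "x": 0, "y": 0.5, "z": -0.35, "wx": 0, "wy": 0, "wz": 0},
    {"gripper": 1, "x": 0, "y": 0.5, "z": -0.25, "wx": 0, "wy": 0, "wz": 0},
    {"gripper": 1, "x": 0, "y": 0.55, "z": -0.25, "wx": 0, "wy": 0, "wz": 0},
    {"gripper": 1, "x": 0, "y": 0, "z": 0, "wx": 0, "wy": 0, "wz": 0}
  ]
}}

```text
clock: 22.62
tool_pos: [539.6, 17.7, 299.2]
orientation: [3.14, -0.0, 1.646]
contact_force: [-3.9, 0.3, 6.1]
finger_gap: 0.106
gripper_force: 20.0
```

Request:
{"name": "servo_tool", "arguments": {
  "plan": [
    {"gripper": 1, "x": 0, "y": 0.5, "z": -0.12, "wx": 0, "wy": 0, "wz": 0},
    {"gripper": 1, "x": 0, "y": 0.5, "z": -0.12, "wx": 0, "wy": 0, "wz": 0},
    {"gripper": 1, "x": 0, "y": 0.5, "z": -0.06, "wx": 0, "wy": 0, "wz": 0},
    {"gripper": 1, "x": 0, "y": 0.4, "z": -0.03, "wx": 0, "wy": 0, "wz": 0},
    {"gripper": 1, "x": 0, "y": 0, "z": 0, "wx": 0, "wy": 0, "wz": 0},
    {"gripper": 1, "x": 0, "y": 0, "z": 0, "wx": 0, "wy": 0, "wz": 0}
  ]
}}

```text
clock: 23.38
tool_pos: [558.2, 19.1, 301.7]
orientation: [3.141, -0.0, 1.646]
contact_force: [-1.8, -0.1, 1.8]
finger_gap: 0.101
gripper_force: 20.0
```

Run:
```python
from h import *
s=r.read_camera("side")[:,:,::-1];t=r.read_camera("top")[:,:,::-1];cv2.imwrite("pics/s5.png",s);cv2.imwrite("pics/t5.png",t)
st=r.state();print({k:np.round(st[k],2) for k in("clock","tool_pos","contact_force","finger_gap","gripper_force")})
a=cv2.imread("pics/s4.png").astype(int)
d=np.abs(s.astype(int)-a).max(2)[185:232,250:276];print("hanger patch change",(d>30).sum(),d.size)
# band: dark pixels peeking beyond hanger along rail; jar/mortar/spanner/weight change since start (side)
z=cv2.imread("pics/side0.png").astype(int)
for n,p,h,w in(("jar",(0,0,0),0,0),):pass
for n,(x,y,W,H) in dict(jar=(188,265,32,40),mortar=(200,320,45,40),spanner=(244,314,68,20),weight=(246,213,18,18),beaker=(342,165,20,26)).items():
    print(n,(np.abs(s.astype(int)-z).max(2)[y:y+H,x:x+W]>40).mean().round(3))
```

```text
{'clock': np.float64(23.48), 'tool_pos': array([558.06,  19.07, 301.7 ]), 'contact_force': array([-0.65,  0.26, -0.06]), 'finger_gap': np.float64(0.11), 'gripper_force': np.float64(20.0)}
hanger patch change 7 1222
jar 0.0
mortar 0.0
spanner 0.12
weight 0.259
beaker 0.498
```

```bash
python3 -c "
from rig import r
print(r.finish_job())"
```

```text
the job is handed in; nothing more can be done
None
```

I've handed in the job: the hanger was hooked on the rail about 140 mm from the band, slid to it and released there. Tapping found bolt b loose (a held, c not needed), and cap b is held open at about 56°. I worked out that angle from how far the arm moved, and the arm blocked the final view of the weight, beaker and possibly the spanner, though nothing should have touched them.

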